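# Close the clay strainer's union nut

## Task

The clay strainer from the studio sink has been emptied and its brass union nut is loose. Push the nut round by its lugs, clockwise seen from above, until it is hand-tight (white-striped lug at the yellow mark, where it suddenly gets stiff) and stop there; then fit the open-ended wrench on the nut's hexagon and, with the wrench only, pull the nut on until the striped lug points at the red mark. Take the wrench off, lay it back on its wooden rest the way it was lying, and leave the mould, bowl and jar where they are.

Things in the scene. Friction and masses are not known exactly. Their poses are not given: they have to be found in the camera images.
- strainer: Low round white plastic strainer screwed to the bench; grey lid 160 mm across, its top 60 mm above the bench. Origin at bench level under its centre, on the nut's vertical axis. A white pipe, 24 mm across, rises through the nut to 128 mm above the bench; a pipe stub (46 mm across, axis 27 mm high) sticks out along +x to 105 mm, flat steel feet 8 mm high to 100 mm either side
- nut: Captive brass union nut turning on the vertical axis; origin on it at lid-top height. Round collar of radius 36 mm, 8 to 24 mm above the origin, with three lugs at the same height, 120 degrees apart, 14 mm wide, reaching to radius 66 mm. The nut's +x axis runs along the lug with the white stripe. Clockwise from above tightens
- thread (a joint): How far the nut has been run on by hand, rad: 0 loosest, 1.5 hand-tight (stop; the striped lug is then at the yellow mark). Needs 0.18 N m. Grows clockwise from above
- gland (a joint): How far the nut has been tightened past hand-tight, squeezing the seal, rad: 0 at the yellow mark, 0.6 at the red mark, 1.0 end stop. Needs 0.8 N m and stays where it is left. Grows clockwise from above; the nut's whole turn is thread + gland
- wrench: Loose steel open-ended wrench, 12 mm thick, 0.25 kg; origin on its underside at the jaw opening's centre (where the hexagon's axis goes). Mouth towards +x, 48.5 mm wide, flared tips 30 mm ahead of the origin, throat 29 mm behind it, head 72 mm wide. Handle 14 mm wide, along -x to 190 mm. It fits with its x axis along a hexagon corner (play 0.1 rad either way), on or just over the collar
- rest: Fixed wooden wrench rest, 230 by 80 mm, origin under its centre at bench level: 8 mm base with two flat blocks, tops 34 mm above the bench, one 45 to 115 mm along +x under the wrench's head, one 77 to 107 mm along -x under the handle's end. The wrench lies along the rest's x axis, mouth to +x
- rest_head (a point): Point on the top of the rest's head block (34 mm above the bench, 80 mm along the rest's +x) where the wrench's origin lies when it is on its rest
- mould: Bystander: white plaster press mould, 120 by 100 by 45 mm, 0.9 kg, origin under its centre
- bowl: Bystander: yellow plastic bowl, 120 mm across, 50 mm high, origin under its centre
- jar: Bystander: closed blue glaze jar, 70 mm across, 85 mm high, origin under its centre
- red_mark (a point): Red mark on the lid's rim, 72 mm from the axis, on the strainer's +x side: where the striped lug must point at the end
- yellow_mark (a point): Yellow mark on the lid's rim, 72 mm from the axis, 0.6 rad counter-clockwise of the red one: where the striped lug points when hand-tight
- hexagon (a point): Foot of the nut's hexagon, on the axis on the flat collar top (84 mm above the bench). The hexagon is 46 mm across flats and 22 mm tall; the nut's x axis passes through a corner, so its corners lie every 60 degrees from the striped lug
- wrench_grip (a point): Good grip on the wrench's handle, 110 mm behind its origin (along -x), mid-thickness; here the fingers have room on the rest
Not all that is in view belongs to the job. Of the things like the wrench, leave any that is green or orange; of the rest the larger one is meant.

How it is judged:
By the outcome, as a careful person would: the job done as asked, in the order asked, and still so for the second after the job is handed in, with the robot touching nothing.
It also fails if it takes over 64 s, if anything falls off the work surface, if the arm or the gripper's body presses on something with over 40 N, if the wrist force passes 120 N, or if a joint passes its speed limit or range.

## Robot

A 6-joint arm with a two-finger parallel gripper is mounted at the origin on the work surface. World frame = base frame: x ahead of the robot, y to its left, z up, the work surface at z = 0. Lengths are in m, angles in rad, forces in N, time in s.
With the tool pointing down it reaches from about 0.325 to 0.775 m from the base axis. Payload 5.5 kg.
Tool frame: the origin (TCP) lies midway between the tips of the shut fingers; the grasp point (between the pads) lies 19 mm behind it; z points along the fingers, y is the line along which they close (so a half turn about z gives the same grasp; the last joint's range is limited). The gripper opens to 85 mm and grips with 20 to 120 N. Pads are 22 mm wide; open, the fingers measure 114 mm over their backs; the gripper's body (76 mm by 85 mm) begins 54 mm behind the grasp point. The pads swing forward as they close: fully open they stand 13 mm farther back than shut.
Start: joints at [-1.25, 0.091, 1.231, -0, 1.82, -0.057], TCP at [0.221, -0.558, 0.231] pointing down, gripper open.
Joint ranges: [-2.87, 2.87], [-0.86, 2.18], [0.17, 2.46], [-1.51, 4.65], [0.06, 2.69], [-2.65, 2.65]. Speed limits (rad/s): [2.57, 2.57, 3.01, 3.14, 3.14, 3.14].

## Interface

Orientations are given as [roll, pitch, yaw] about the fixed x, y, z axes, in that order (R = Rz(yaw) Ry(pitch) Rx(roll)).
In Python, from workcell import * gives the robot as it stands.
- The arm moves only by the tool play_rows, never from a script. Its arguments are lists of equal length, an entry for each row: "translation": the shift along the tool's x, y, z in units of 0.25 m (1.0 is 0.25 m), a list of three; "dr": the turn, a rotation vector about the tool's x, y, z in units of 2 pi rad (1.0 is 2 pi rad), a list of three; "fingers": the opening, from 0 (shut) to 1 (fully open). A call has 1 to 12 rows; each row shifts and turns the commanded pose from where the row before left it, along the tool's axes as they then stand; what a row does not reach is not made up. A row lasts 1/8 s, in which the tool goes at most 62.5 mm and 10.7 degrees, less where a joint would pass 70% of its speed; a pose out of reach is approached as far as the arm can. A call with a number of a shift or a turn outside -1 to 1 is refused whole. A call with a gripper value outside its range is refused whole. The fingers move at their own pace and stop on an object; the grip force is fixed at half the most. Time passes only in rows, so rows that do not move let the fingers close. It gives the time, the measured TCP pose, the force, the opening and the grip force at its end, in the units of the state.
- state(): the state, without advancing time (a new reading comes with each control period).
- grab_frame(name): name is "side" or "top"; returns (picture, depth): 480x640x3 uint8, red, green, blue; 480x640 float32, m along the optical axis (not along the pixel's ray), 0 where there is no reading.
- get_calibration(name): a dict with "vfov" (degrees; the focal length in pixels is half the picture's height over the tangent of half this angle, whatever the lens; pixels are square), "cx", "cy" (the principal point, pixels), "camera_from_world" (4x4, takes a point from world to camera coordinates). Camera axes: x right, y down, z forward; pixel columns grow to the right and rows downward; lengths in m; the calibration is good to about 2 mm. A picture is of the moment at which its call begins. get_calibration takes no time and is no camera call.
- job_done(): hands the job in; it is judged then, once.
Trained networks look in the newest picture that a camera, given by its name, has taken for a name from the list of things; names that differ only in an ending like _2 or _b are one class to them, and where a whole thing is asked for, a point or a joint stands for the part that bears it (a point fixed in the world has none). Each returns a list of dicts, best first, with "score" (0 to 1); they miss things now and then, are a little off and sometimes report something else, mostly with a low value. They report only what shows in the picture. A call takes as long as a camera call. They do not tell look-alikes from the thing itself.
- recognise(camera, query): "bbox" ([left, top, right, bottom] in pixels, round what is visible of it).
- trace(camera, query): "mask" (480x640 bool, what is visible of it) and "bbox" ([left, top, right, bottom] in pixels, round what is visible of it).
- landmark_of(camera, query): "point" ([row, column] in pixels: a listed point, or the origin of a listed thing).
The state is a dict: "time": time; "qpos": joint angles; "qd": joint speeds; "joint_torque": joint torques, N m; "ee_pos": TCP position; "tool_rot": TCP orientation; "contact_force": force on the tool from outside, world axes, zero at the start; "wrist_torque": the same for the moment, N m; "finger_gap": opening from 0.0 (shut) to 1.0 (fully open); "grip_force": force on a finger pad.
Only numpy, scipy, OpenCV 4.12 (cv2) and the standard library are available. Lean on these libraries where they do the work, as an engineer would, in place of code of your own. Each camera call takes 0.05 s, during which the arm holds its last target. There are 200 camera calls.

## Working session

There is one attempt and no reset: what is moved stays moved. The work goes in short steps, Python scripts to look and compute and a tool call to move; the robot and the scene stay as the last step left them, time stands still between calls to the robot, and variables do not carry over. Pictures are saved under pics/ and viewed, at most 10 in all, crops included, and the job is handed in when it is done.

Besides the shell and the picture viewer there is one more tool, called after "Emit:" by a JSON object that holds its "name" and its "arguments", one argument or row to a line. play_rows: Moves the arm, as the interface text tells. Shifts and turns lie within -1 to 1; 1 stands for 0.25 m of shift or 2 pi rad of turn. Its arguments: {"type":"object","properties":{"translation":{"type":"array"},"dr":{"type":"array"},"fingers":{"type":"array"}},"required":["translation","dr","fingers"]}

```bash
ls; mkdir -p pics; cat > h.py <<'E'
from workcell import *
import numpy as np, cv2
from scipy.spatial.transform import Rotation as R
def px2w(name, uv, z=None, depth=None):
    c=get_calibration(name); f=240/np.tan(np.radians(c["vfov"])/2)
    T=np.linalg.inv(np.array(c["camera_from_world"]))
    uv=np.atleast_2d(uv).astype(float)
    d=np.c_[(uv[:,0]-c["cx"])/f,(uv[:,1]-c["cy"])/f,np.ones(len(uv))]
    r=d@T[:3,:3].T; o=T[:3,3]
    s=(z-o[2])/r[:,2] if z is not None else depth
    return o+r*np.reshape(s,(-1,1))
def w2px(name,p):
    c=get_calibration(name); f=240/np.tan(np.radians(c["vfov"])/2)
    T=np.array(c["camera_from_world"]); q=np.atleast_2d(p)@T[:3,:3].T+T[:3,3]
    return np.c_[q[:,0]/q[:,2]*f+c["cx"],q[:,1]/q[:,2]*f+c["cy"]]
def save(n,img): cv2.imwrite("pics/"+n,cv2.cvtColor(img,cv2.COLOR_RGB2BGR))
E
python3 - <<'E'
from h import *
for n in("top","side"):
    im,d=grab_frame(n); save(n+"1.png",im); np.save(n+"_d.npy",d); c=get_calibration(n); print(n,c)
    for q in("strainer","nut","wrench","rest","mould","bowl","jar"):
        print(q,[(round(r["score"],2),np.round(r["point"]).tolist()) for r in landmark_of(n,q)][:4])
    for q in("rest_head","red_mark","yellow_mark","hexagon","wrench_grip"):
        print(q,[(round(r["score"],2),np.round(r["point"],1).tolist()) for r in landmark_of(n,q)][:4])
print(state())
E
```

```text
pics
top {'vfov': 48.31989765376579, 'cx': 313.662795981084, 'cy': 230.49973420993655, 'camera_from_world': array([[-0.01298489, -0.99972132,  0.01971498,  0.03905599],
       [-0.99174728,  0.01036126, -0.12778878,  0.51663478],
       [ 0.12754889, -0.0212116 , -0.99160544,  1.14515651],
       [ 0.        ,  0.        ,  0.        ,  1.        ]])}
strainer [(0.25, [192.0, 196.0])]
nut [(0.93, [194.0, 327.0]), (0.5, [188.0, 196.0])]
wrench [(0.82, [191.0, 196.0]), (0.7, [154.0, 161.0]), (0.57, [354.0, 394.0])]
rest [(0.89, [229.0, 200.0])]
mould [(0.92, [223.0, 462.0])]
bowl [(0.64, [126.0, 220.0]), (0.49, [196.0, 330.0]), (0.15, [130.0, 431.0])]
jar [(0.59, [131.0, 432.0])]
rest_head [(0.65, [188.9, 196.8])]
red_mark [(0.87, [164.0, 314.9])]
yellow_mark [(0.88, [180.4, 298.5])]
hexagon [(0.8, [195.1, 331.0])]
wrench_grip [(0.93, [302.5, 389.7]), (0.71, [144.1, 122.7]), (0.69, [342.0, 247.0]), (0.57, [239.6, 191.1])]
side {'vfov': 53.32081163111803, 'cx': 322.69853444496755, 'cy': 242.2221171175866, 'camera_from_world': array([[-0.68882166, -0.72492903, -0.00161695,  0.36415573],

[... 777 characters left out ...]
1.3, 'qpos': array([-1.24971335e+00,  9.10856656e-02,  1.23070711e+00,  5.40261505e-06,
        1.81977732e+00, -5.66733816e-02]), 'qd': array([-1.95249128e-04, -7.34888279e-05, -9.70225666e-04, -1.33650883e-03,
       -2.02161623e-03, -8.12172877e-04]), 'joint_torque': array([-2.20956981e-04, -4.58464193e+01, -4.18090868e+01, -9.72389171e-05,
        8.20387777e-04, -1.37605980e-05]), 'ee_pos': array([ 0.22132222, -0.55770826,  0.23127979]), 'tool_rot': array([ 3.14156984e+00, -3.94985559e-06,  3.77757689e-01]), 'contact_force': array([ 0.10177131, -0.49528911,  0.0442082 ]), 'wrist_torque': array([ 0.00954769,  0.01368536, -0.05010198]), 'grip_force': 0.0, 'finger_gap': 0.9982907223567666}
```

View pics/top1.png

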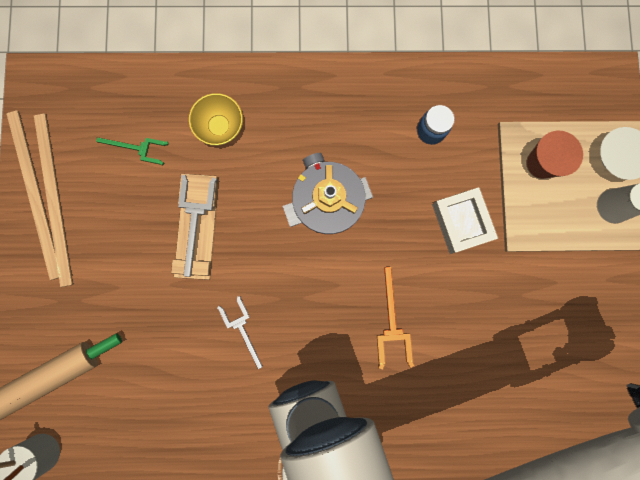

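View pics/side1.png

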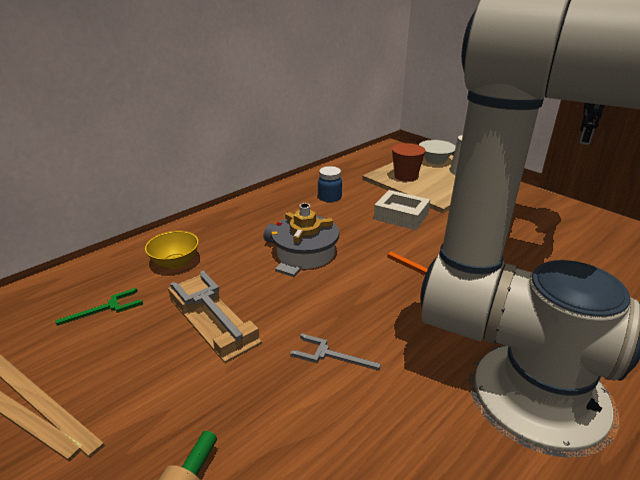

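Wrench-like things (top view): grey on the rest at (196,215), a smaller grey one at (238,325), green at (140,150) and orange at (392,320). The grey one on the rest is the larger of the two non-green, non-orange ones, so it is the one meant. Next I'll check it in an enlarged crop and measure.

```bash
python3 - <<'E'
from h import *
im,d=grab_frame("top")
a=cv2.resize(im[165:375,160:270],None,fx=2.8,fy=2.8,interpolation=cv2.INTER_CUBIC)
b=cv2.resize(im[145:245,275:385],None,fx=4,fy=4,interpolation=cv2.INTER_CUBIC)
H=max(a.shape[0],b.shape[0]); pad=lambda x:np.pad(x,((0,H-x.shape[0]),(0,0),(0,0)))
save("crop.png",np.hstack([pad(a),pad(b)]))
# clouds
vv,uu=np.mgrid[:480,:640]
P={}
for n in("top","side"):
    i,dd=(im,d) if n=="top" else grab_frame(n)
    p=px2w(n,np.c_[uu.ravel(),vv.ravel()],depth=dd.ravel()); p[dd.ravel()==0]=np.nan
    P[n]=p; np.save(n+"_p.npy",p); np.save(n+"_im.npy",i)
print(px2w("top",[331,195.1],z=.084), px2w("side",[303.5,224.4],z=.084))
for n,l in(("top",((314.9,164),(298.5,180.4))),("side",((279.6,227),(273.5,230.2)))):
    print(n,"marks",px2w(n,l,z=.06)[:,:2].round(4))
c=px2w("top",[331,195.1],z=.084)[0]
for n in P:
    p=P[n]; r=np.hypot(p[:,0]-c[0],p[:,1]-c[1])
    m=(r<.09)&(abs(p[:,2]-.06)<.006); q=p[m]
    hull=cv2.convexHull((q[:,:2]*1e4).astype(np.float32)); (x,y),rad=cv2.minEnclosingCircle(hull); print(n,"lid",x/1e4,y/1e4,rad/1e4,np.median(q[:,2]))
    m=(r<.03)&(p[:,2]>.118); print(" pipe top",m.sum(),p[m].mean(0).round(4),p[m][:,2].max())
    w0=px2w("top",[197,190],z=.046)[0]
    m=(np.hypot(p[:,0]-w0[0],p[:,1]-w0[1])<.25)&(abs(p[:,2]-.046)<.004); q=p[m]
    s=np.std(P[n][m],0); print(" wrench lvl",m.sum(),cv2.minAreaRect((q[:,:2]*1e3).astype(np.float32)))
E
```

```text
[[ 0.5859048  -0.00373022  0.084     ]] [[0.58041954 0.01164598 0.084     ]]
top marks [[0.66   0.029 ]
 [0.6238 0.0651]]
side marks [[0.6415 0.0343]
 [0.64   0.054 ]]
top lid 0.587203271484375 0.0009312056541442871 0.08006679077148438 0.05916335273781104
 pipe top 114 [0.5862 0.0009 0.1272] 0.13417820758749466
 wrench lvl 1249 ((642.0941162109375, 268.13983154296875), (278.0791015625, 370.0628967285156), 43.297672271728516)
side lid 0.587984033203125 0.0035989574432373048 0.08217998046875 0.058828473972284856
 pipe top 76 [0.5851 0.0048 0.1252] 0.12904225178771833
 wrench lvl 1242 ((621.1840209960938, 188.2607421875), (281.5504150390625, 411.5751953125), 88.22626495361328)
```

View pics/crop.png

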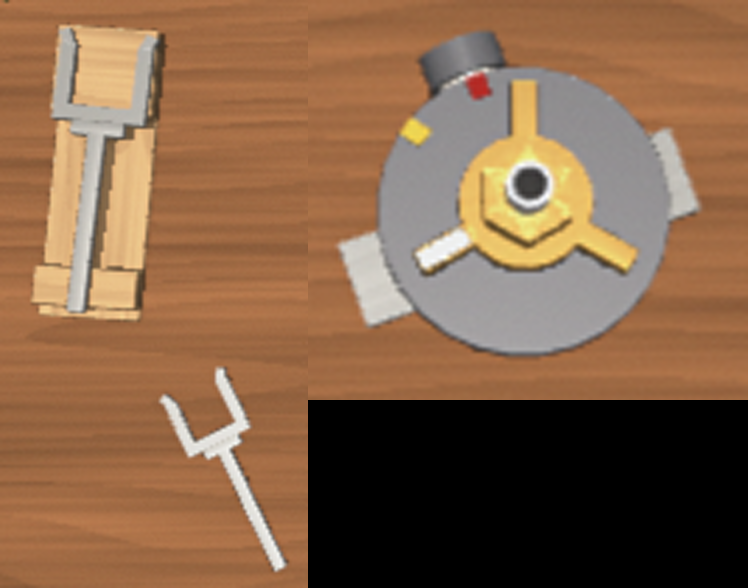

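The crop confirms it: the grey wrench on the wooden rest is clearly larger than the light-grey one at (238,325). In the nut crop, the striped lug points lower-left. The yellow mark is at about (301,178) and the red one at about (317,166) in the full image. Now the precise poses.

```bash
cat >> h.py <<'E'
def ang(n,im,c,verbose=True):
    """angles of striped lug (white, z=.084), yellow and red marks (z=.06) about c, and their radii"""
    hsv=cv2.cvtColor(im,cv2.COLOR_RGB2HSV).astype(int); vv,uu=np.mgrid[:480,:640]; uv=np.c_[uu.ravel(),vv.ravel()]
    h,s,v=[hsv[...,k].ravel() for k in range(3)]; out={}
    for k,z,m,r0,r1 in(("stripe",.084,(s<45)&(v>170),.038,.069),("red",.06,((h<8)|(h>172))&(s>150)&(v>90),.060,.082),("yellow",.06,(h>20)&(h<32)&(s>110)&(v>120),.069,.084)):
        p=px2w(n,uv,z=z)[:,:2]-c; r=np.hypot(*p.T); q=p[m&(r>r0)&(r<r1)]
        if len(q): g=q.mean(0); out[k]=(round(float(np.arctan2(g[1],g[0])),3),round(float(np.hypot(*g)),4),len(q))
    return out
E
python3 - <<'E'
from h import *
from scipy.optimize import least_squares
C={"top":(.5868,.001),"side":(.5865,.004)}
for n in C:
    im=np.load(n+"_im.npy"); print(n,ang(n,im,np.array(C[n])))
    p=np.load(n+"_p.npy"); hsv=cv2.cvtColor(im,cv2.COLOR_RGB2HSV).reshape(-1,3).astype(int)
    w0=np.array([.53,.26]); 
    m=(np.hypot(p[:,0]-w0[0],p[:,1]-w0[1])<.16)&(p[:,2]>.041)&(p[:,2]<.052)&(hsv[:,1]<60)&(p[:,1]<.33)
    q=p[m,:2]; rc=cv2.minAreaRect((q*1e3).astype(np.float32)); print(m.sum(),rc)
    # handle axis
    yaw=-.1
    for _ in range(5):
        ca,sa=np.cos(yaw),np.sin(yaw); X=q@[ca,sa]; Y=q@[-sa,ca]
        e=np.percentile(X,.3); H=(X>e+.008)&(X<e+.125); k=np.polyfit(X[H],Y[H],1); yaw+=np.arctan(k[0])
    hw=np.percentile(Y[H],[2,98]); hd=X>e+.16; print("yaw",yaw,"len",X.min()-X.max(),e,"handleY",np.median(Y[H]),hw,"headY",np.percentile(Y[hd],[.5,99.5]), "z",np.median(p[m,2]))
    for xx in (X.min()+.190,X.max()-.030):
        y=np.median(Y[H]); print(" origin est",ca*xx-sa*y,sa*xx+ca*y)
    # rest rails: block tops
    m=(np.hypot(p[:,0]-w0[0],p[:,1]-w0[1])<.16)&(abs(p[:,2]-.034)<.004)&(hsv[:,1]>60)&(p[:,1]<.33)
    print("rest",cv2.minAreaRect((p[m,:2]*1e3).astype(np.float32)))
E
```

```text
top {'stripe': (2.095, 0.0508, 61), 'red': (0.324, 0.0724, 21), 'yellow': (0.77, 0.0684, 27)}
934 ((529.2943115234375, 298.0946350097656), (75.99610900878906, 219.450927734375), 83.48651123046875)
yaw -0.1062556767968658 len -0.21968982577473023 0.38539958247679973 handleY 0.3501913845572084 [0.34400589 0.35714775] headY [0.31390072 0.38790492] z 0.04492179184035627
 origin est 0.6088592534545697 0.2872382740118915
 origin est 0.6085508285577188 0.287271169802263
rest ((535.3342895507812, 295.1069641113281), (80.45358276367188, 222.4895477294922), 86.08744049072266)
side {'stripe': (2.107, 0.0499, 21), 'red': (0.288, 0.0735, 13), 'yellow': (-0.469, 0.0606, 20)}
873 ((529.876220703125, 299.14007568359375), (74.83634185791016, 223.2020263671875), 83.82901000976562)
yaw -0.10159033465416087 len -0.22336435701462914 0.3858916657160808 handleY 0.3516089884683989 [0.34409867 0.35768171] headY [0.31352576 0.38781669] z 0.04471481005504385
 origin est 0.6079126698999325 0.2914598386765227
 origin est 0.6112596807559195 0.29111864012466504
rest ((533.6972045898438, 297.60394287109375), (70.9364013671875, 226.99740600585938), 88.1002197265625)
```

```bash
cat >> h.py <<'E'
def plan(wps, start=None, f=0.0):
    """wps: (x,y,z,yaw,nrows[,fingers]); prints rounded rows (tool pointing down), starting from (x,y,z,yaw) or the measured pose"""
    if start is None:
        s=state(); p=np.array(s["ee_pos"]); M=R.from_euler("xyz",s["tool_rot"])
    else: p=np.array(start[:3],float); M=R.from_euler("xyz",[np.pi,0,start[3]])
    T,D,F=[],[],[]
    for w in wps:
        g=np.array(w[:3]); G=R.from_euler("xyz",[np.pi,0,w[3]]); n=w[4]; fi=w[5] if len(w)>5 else f
        for k in range(n):
            a=1/(n-k); t=np.round(M.inv().apply((g-p)*a)/.25,3); d=np.round((M.inv()*G).as_rotvec()*a/2/np.pi,4)
            p=p+M.apply(t*.25); M=M*R.from_rotvec(d*2*np.pi); T.append(t.tolist()); D.append(d.tolist()); F.append(fi)
            if np.linalg.norm(t)*.25>.06 or np.linalg.norm(d)*2*np.pi>.18: print("FAST")
    for i in range(0,len(T),12): print(str({"translation":T[i:i+12],"dr":D[i:i+12],"fingers":F[i:i+12]}).replace("-0.0,","0,").replace("0.0,","0,").replace("-0.0]","0]").replace("0.0]","0]"))
    print("end",p.round(4),M.as_euler("xyz")[2].round(4))
E
python3 - <<'E'
from h import *
for n,u in(("top",[(301.75,177.75),(317.5,166.5)]),):
    for x in u:
        for c in ((.5868,.001),(.5866,.0025)):
            q=px2w(n,x,z=.06)[0,:2]-c; print(np.arctan2(q[1],q[0]),np.hypot(*q))
plan([(.592,-.0605,.20,1.053,15),(.592,-.0605,.066,1.053,6)])
E
```

```text
0.9268566738199034 0.07129051199610882
0.9117537235479518 0.07021898524846633
0.31951889408882556 0.07120632251938647
0.2985575486132581 0.07094061939006126
{'translation': [[0.141, -0.087, 0.008], [0.145, -0.08, 0.008], [0.148, -0.074, 0.008], [0.151, -0.067, 0.008], [0.154, -0.06, 0.008], [0.157, -0.053, 0.009], [0.159, -0.046, 0.008], [0.161, -0.039, 0.009], [0.162, -0.031, 0.008], [0.163, -0.024, 0.009], [0.165, -0.017, 0.008], [0.165, -0.009, 0.009]], 'dr': [[0, 0, -0.0072], [0, 0, -0.0072], [0, 0, -0.0072], [0, 0, -0.0072], [0, 0, -0.0072], [0, 0, -0.0071], [0, 0, -0.0072], [0, 0, -0.0071], [0, 0, -0.0072], [0, 0, -0.0071], [0, 0, -0.0072], [0, 0, -0.0071]], 'fingers': [0, 0, 0, 0, 0, 0, 0, 0, 0, 0, 0, 0]}
{'translation': [[0.165, -0.002, 0.008], [0.165, 0.005, 0.009], [0.165, 0.013, 0.008], [0, 0, 0.089], [0, 0, 0.089], [0, 0, 0.09], [0, 0, 0.089], [0, 0, 0.09], [0, 0, 0.089]], 'dr': [[0, 0, -0.0072], [0, 0, -0.0071], [0, 0, -0.0072], [0, 0, 0], [0, 0, 0], [0, 0, 0], [0, 0, 0], [0, 0, 0], [0, 0, 0]], 'fingers': [0, 0, 0, 0, 0, 0, 0, 0, 0]}
end [ 0.592  -0.0605  0.066 ] 1.0533
```

Emit:
{"name": "play_rows", "arguments": {
  "translation": [
    [0.141,-0.087,0.008],
    [0.145,-0.08,0.008],
    [0.148,-0.074,0.008],
    [0.151,-0.067,0.008],
    [0.154,-0.06,0.008],
    [0.157,-0.053,0.009],
    [0.159,-0.046,0.008],
    [0.161,-0.039,0.009],
    [0.162,-0.031,0.008],
    [0.163,-0.024,0.009],
    [0.165,-0.017,0.008],
    [0.165,-0.009,0.009]
  ],
  "dr": [
    [0,0,-0.0072],
    [0,0,-0.0072],
    [0,0,-0.0072],
    [0,0,-0.0072],
    [0,0,-0.0072],
    [0,0,-0.0071],
    [0,0,-0.0072],
    [0,0,-0.0071],
    [0,0,-0.0072],
    [0,0,-0.0071],
    [0,0,-0.0072],
    [0,0,-0.0071]
  ],
  "fingers": [0,0,0,0,0,0,0,0,0,0,0,0]
}}

```text
time: 2.9
ee_pos: [0.5187, -0.1588, 0.2064]
tool_rot: [3.141, -0.0, 0.92]
contact_force: [0.2, 0.1, -0.6]
finger_gap: 0.001
grip_force: 0.0
```

Emit:
{"name": "play_rows", "arguments": {
  "translation": [
    [0.165,-0.002,0.008],
    [0.165,0.005,0.009],
    [0.165,0.013,0.008],
    [0,0,0.089],
    [0,0,0.089],
    [0,0,0.09],
    [0,0,0.089],
    [0,0,0.09]
  ],
  "dr": [
    [0,0,-0.0072],
    [0,0,-0.0071],
    [0,0,-0.0072],
    [0,0,0],
    [0,0,0],
    [0,0,0],
    [0,0,0],
    [0,0,0]
  ],
  "fingers": [0,0,0,0,0,0,0,0]
}}

```text
time: 3.9
ee_pos: [0.592, -0.0605, 0.0876]
tool_rot: [3.142, -0.0, 1.053]
contact_force: [-0.3, 0.3, 0.2]
finger_gap: -0.0
grip_force: 0.0
```

```bash
cat >> h.py <<'E'
C=np.array([.5867,.002])
def fin(phi,off,r=.052):
    q=C+r*np.array([np.cos(phi),np.sin(phi)])+off*np.array([-np.sin(phi),np.cos(phi)]); return (q[0],q[1])
E
python3 - <<'E'
from h import *
p0=4.189
w=[(*fin(p0,.036),.067,p0-np.pi,2),(*fin(p0,.023),.067,p0-np.pi,3)]
for k in range(1,8):
    p=p0-.08*k; w.append((*fin(p,.023),.067,p-np.pi,1))
plan(w)
E
```

```text
{'translation': [[-0.001, 0, 0.041], [-0.001, 0.001, 0.041], [0, -0.017, 0], [0, -0.018, 0], [0, -0.017, 0], [-0.007, -0.017, 0], [-0.006, -0.017, 0], [-0.007, -0.017, 0], [-0.007, -0.017, 0], [-0.006, -0.017, 0], [-0.007, -0.017, 0], [-0.007, -0.017, 0]], 'dr': [[0, 0, 0.0005], [0, 0, 0.0004], [0, 0, 0], [0, 0, 0], [0, 0, 0], [0, 0, 0.0128], [0, 0, 0.0127], [0, 0, 0.0127], [0, 0, 0.0128], [0, 0, 0.0127], [0, 0, 0.0127], [0, 0, 0.0128]], 'fingers': [0, 0, 0, 0, 0, 0, 0, 0, 0, 0, 0, 0]}
end [ 0.5515 -0.0427  0.0671] 0.4872
```

Emit:
{"name": "play_rows", "arguments": {
  "translation": [
    [-0.001,0,0.041],
    [-0.001,0.001,0.041],
    [0,-0.017,0],
    [0,-0.018,0],
    [0,-0.017,0],
    [-0.007,-0.017,0],
    [-0.006,-0.017,0],
    [-0.007,-0.017,0],
    [-0.007,-0.017,0],
    [-0.006,-0.017,0],
    [-0.007,-0.017,0],
    [-0.007,-0.017,0]
  ],
  "dr": [
    [0,0,0.0005],
    [0,0,0.0004],
    [0,0,0],
    [0,0,0],
    [0,0,0],
    [0,0,0.0128],
    [0,0,0.0127],
    [0,0,0.0127],
    [0,0,0.0128],
    [0,0,0.0127],
    [0,0,0.0127],
    [0,0,0.0128]
  ],
  "fingers": [0,0,0,0,0,0,0,0,0,0,0,0]
}}

```text
time: 5.4
ee_pos: [0.5524, -0.043, 0.0689]
tool_rot: [3.139, -0.003, 0.484]
contact_force: [3.3, -1.9, 0.0]
finger_gap: 0.003
grip_force: 1.6
```

```bash
python3 - <<'E'
from h import *
CC={"top":(.5868,.001),"side":(.5865,.004)}
for n in CC:
    im,_=grab_frame(n); print(n,ang(n,im,np.array(CC[n]))); 
    u=w2px(n,[.587,.002,.08])[0].astype(int); save("p1_%s.png"%n,cv2.resize(im[u[1]-70:u[1]+70,u[0]-80:u[0]+80],None,fx=4,fy=4,interpolation=cv2.INTER_CUBIC))
s=state(); print(s["contact_force"],s["wrist_torque"],s["ee_pos"])
E
```

```text
top {'stripe': (-1.076, 0.0261, 642), 'red': (0.324, 0.0724, 21), 'yellow': (0.929, 0.0738, 22)}
side {'stripe': (1.515, 0.0501, 24), 'red': (0.288, 0.0735, 13), 'yellow': (0.293, 0.0566, 11)}
[ 2.12493881 -1.38524927  0.35539589] [-0.10292107 -0.35155665 -0.01607184] [ 0.55202976 -0.04272984  0.06878356]
```

View pics/p1_side.png

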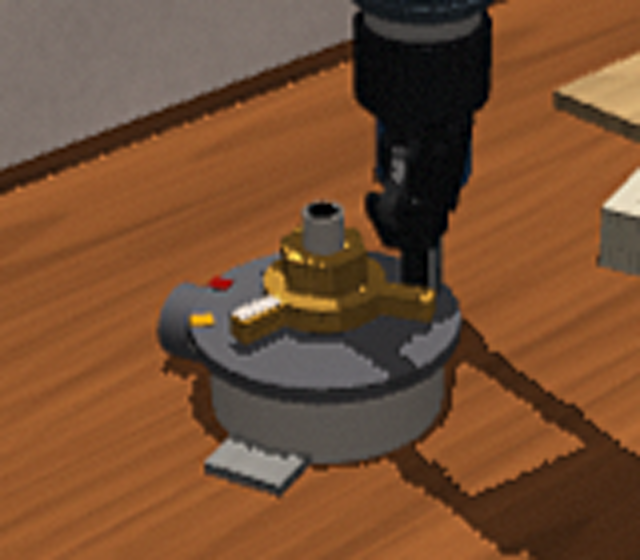

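```bash
python3 - <<'E'
from h import *
p0=4.189-.56
w=[(*fin(p0-.08*k,.023),.067,p0-.08*k-np.pi,1) for k in range(1,7)]
plan(w,start=(.5515,-.0427,.0671,.4872))
E
```

```text
{'translation': [[-0.007, -0.017, 0], [-0.006, -0.017, 0], [-0.007, -0.017, 0], [-0.007, -0.017, 0], [-0.006, -0.017, 0], [-0.007, -0.017, 0]], 'dr': [[0, 0, 0.0127], [0, 0, 0.0127], [0, 0, 0.0128], [0, 0, 0.0127], [0, 0, 0.0127], [0, 0, 0.0128]], 'fingers': [0, 0, 0, 0, 0, 0]}
end [ 0.5348 -0.0213  0.0671] 0.0072
```

Emit:
{"name": "play_rows", "arguments": {
  "translation": [
    [-0.007,-0.017,0],
    [-0.006,-0.017,0],
    [-0.007,-0.017,0],
    [-0.007,-0.017,0],
    [-0.006,-0.017,0],
    [-0.007,-0.017,0]
  ],
  "dr": [
    [0,0,0.0127],
    [0,0,0.0127],
    [0,0,0.0128],
    [0,0,0.0127],
    [0,0,0.0127],
    [0,0,0.0128]
  ],
  "fingers": [0,0,0,0,0,0]
}}

```text
time: 6.25
ee_pos: [0.5355, -0.0219, 0.0687]
tool_rot: [3.14, -0.002, 0.006]
contact_force: [2.3, -2.4, 1.1]
finger_gap: 0.003
grip_force: 1.5
```

```bash
python3 - <<'E'
from h import *
CC={"top":(.5868,.001),"side":(.5865,.004)}
for n in CC:
    im,_=grab_frame(n); print(n,ang(n,im,np.array(CC[n]))); 
s=state(); print(s["contact_force"],s["wrist_torque"],s["ee_pos"])
E
```

```text
top {'stripe': (-0.866, 0.0337, 941), 'yellow': (0.929, 0.0738, 22)}
side {'stripe': (1.028, 0.0498, 21), 'red': (0.286, 0.0755, 10), 'yellow': (0.893, 0.0736, 6)}
[ 1.2651158 -1.9613544  1.0754267] [-0.19820952 -0.08901432 -0.00925009] [ 0.53516806 -0.02149416  0.06855756]
```

Emit:
{"name": "play_rows", "arguments": {
  "translation": [
    [-0.0017,-0.0043,0],
    [-0.0017,-0.0043,0],
    [-0.0017,-0.0043,0],
    [-0.0017,-0.0043,0]
  ],
  "dr": [
    [0,0,0.0032],
    [0,0,0.0032],
    [0,0,0.0032],
    [0,0,0.0032]
  ],
  "fingers": [0,0,0,0]
}}

```text
time: 6.85
ee_pos: [0.5331, -0.017, 0.0678]
tool_rot: [3.141, 0.0, -0.074]
contact_force: [0.5, -2.3, 2.5]
finger_gap: -0.0
grip_force: 1.6
```

Emit:
{"name": "play_rows", "arguments": {
  "translation": [
    [-0.0017,-0.0043,0]
  ],
  "dr": [
    [0,0,0.0032]
  ],
  "fingers": [0]
}}

```text
time: 6.98
ee_pos: [0.5327, -0.0158, 0.0677]
tool_rot: [3.142, 0.0, -0.095]
contact_force: [0.1, -2.9, 2.2]
finger_gap: 0.001
grip_force: 1.6
```

```bash
python3 - <<'E'
from h import *
CC={"side":(.5865,.004)}
for n in CC:
    im,_=grab_frame(n); print(n,ang(n,im,np.array(CC[n]))); 
s=state(); print(s["contact_force"],s["wrist_torque"],s["ee_pos"])
E
```

```text
side {'stripe': (0.922, 0.0505, 17), 'red': (0.291, 0.0786, 4), 'yellow': (0.893, 0.0736, 6)}
[ 0.12851583 -2.18743269  2.00330965] [-0.4199343  -0.07775974  0.04691356] [ 0.53273754 -0.01564536  0.06774614]
```

Emit:
{"name": "play_rows", "arguments": {
  "translation": [
    [-0.0008,-0.0033,0]
  ],
  "dr": [
    [0,0,0.0024]
  ],
  "fingers": [0]
}}

```text
time: 7.15
ee_pos: [0.5325, -0.0149, 0.0677]
tool_rot: [3.142, 0.0, -0.109]
contact_force: [-0.8, -2.4, 1.6]
finger_gap: 0.001
grip_force: 1.6
```

Emit:
{"name": "play_rows", "arguments": {
  "translation": [
    [-0.0008,-0.0033,0]
  ],
  "dr": [
    [0,0,0.0024]
  ],
  "fingers": [0]
}}

```text
time: 7.28
ee_pos: [0.5324, -0.0141, 0.0676]
tool_rot: [3.141, 0.001, -0.125]
contact_force: [-1.0, -3.4, 2.5]
finger_gap: 0.001
grip_force: 1.7
```

```bash
python3 - <<'E'
from h import *
CC={"side":(.5865,.004)}
for n in CC:
    im,_=grab_frame(n); print(n,ang(n,im,np.array(CC[n]))); 
s=state(); print(s["contact_force"],s["wrist_torque"],s["ee_pos"])
E
```

```text
side {'stripe': (0.887, 0.0532, 21), 'yellow': (0.893, 0.0736, 6)}
[-0.91231447 -3.11295238  2.62045319] [-0.46736483  0.11874899  0.02664971] [ 0.53234383 -0.01397322  0.06763422]
```

Emit:
{"name": "play_rows", "arguments": {
  "translation": [
    [-0.0007,-0.003,0]
  ],
  "dr": [
    [0,0,0.002]
  ],
  "fingers": [0]
}}

```text
time: 7.45
ee_pos: [0.5323, -0.0134, 0.0676]
tool_rot: [3.141, 0.001, -0.137]
contact_force: [-2.1, -5.1, 3.2]
finger_gap: -0.001
grip_force: 2.5
```

Emit:
{"name": "play_rows", "arguments": {
  "translation": [
    [-0.0007,-0.003,0]
  ],
  "dr": [
    [0,0,0.002]
  ],
  "fingers": [0]
}}

```text
time: 7.58
ee_pos: [0.5321, -0.0132, 0.0677]
tool_rot: [3.14, 0.001, -0.15]
contact_force: [-1.9, -6.4, 3.0]
finger_gap: 0.001
grip_force: 3.5
```

Emit:
{"name": "play_rows", "arguments": {
  "translation": [
    [0,-0.002,0]
  ],
  "dr": [
    [0,0,0]
  ],
  "fingers": [0]
}}

```text
time: 7.7
ee_pos: [0.5321, -0.0131, 0.0677]
tool_rot: [3.139, 0.001, -0.15]
contact_force: [-2.2, -8.2, 4.2]
finger_gap: 0.003
grip_force: 4.0
```

```bash
python3 - <<'E'
from h import *
CC={"side":(.5865,.004)}
for n in CC:
    im,_=grab_frame(n); print(n,ang(n,im,np.array(CC[n]))); 
s=state(); print(s["contact_force"],s["wrist_torque"],s["ee_pos"],s["tool_rot"])
# back off, rise, go to over the rest
yw=-.104+np.pi; o=np.array([.6088,.289]); g=o-.11*np.array([np.cos(yw-np.pi),np.sin(yw-np.pi)]); print(g)
x,y,z=s["ee_pos"]
plan([(x-.003,y-.015,z,-.15,3),(x-.03,y-.03,.17,.2,4)])
e=(x-.03,y-.03,.17,.2)
plan([(g[0],g[1],.17,yw,18,1),(g[0],g[1],.06,yw,4,1)],start=e)
E
```

```text
side {'stripe': (0.865, 0.054, 20), 'yellow': (0.893, 0.0736, 6)}
[-1.71503542 -6.36926371  2.66519058] [-1.05292315  0.41599569  0.10467808] [ 0.53210985 -0.01317381  0.06769981] [ 3.13931292e+00  8.18349591e-04 -1.49834319e-01]
[0.49939434 0.30041939]
{'translation': [[-0.001, 0.02, 0], [-0.001, 0.021, 0], [-0.001, 0.02, 0], [-0.024, 0.019, -0.102], [-0.026, 0.017, -0.102], [-0.028, 0.014, -0.103], [-0.028, 0.012, -0.102]], 'dr': [[0.0001, 0, 0], [0.0001, 0.0001, 0], [0.0002, 0, 0], [0, 0, -0.0139], [0, 0, -0.0139], [0, 0, -0.0139], [0, 0, -0.014]], 'fingers': [0, 0, 0, 0, 0, 0, 0]}
end [ 0.5022 -0.0432  0.17  ] 0.2001
{'translation': [[0.015, -0.075, 0], [0.026, -0.072, 0], [0.037, -0.067, 0], [0.047, -0.06, 0], [0.056, -0.052, 0], [0.063, -0.042, 0], [0.069, -0.032, 0], [0.074, -0.021, 0], [0.076, -0.009, 0], [0.076, 0.003, 0], [0.075, 0.015, 0], [0.072, 0.027, 0]], 'dr': [[0, 0, -0.0251], [0, 0, -0.0251], [0, 0, -0.0251], [0, 0, -0.0251], [0, 0, -0.0251], [0, 0, -0.0251], [0, 0, -0.0251], [0, 0, -0.0251], [0, 0, -0.0251], [0, 0, -0.0251], [0, 0, -0.0251], [0, 0, -0.0251]], 'fingers': [1, 1, 1, 1, 1, 1, 1, 1, 1, 1, 1, 1]}
{'translation': [[0.066, 0.038, 0], [0.06, 0.047, 0], [0.051, 0.056, 0], [0.042, 0.064, 0], [0.032, 0.07, 0], [0.02, 0.073, 0], [0, 0, 0.11], [0, 0, 0.11], [0, 0, 0.11], [0, 0, 0.11]], 'dr': [[0, 0, -0.0251], [0, 0, -0.0251], [0, 0, -0.0251], [0, 0, -0.025], [0, 0, -0.0251], [0, 0, -0.025], [0, 0, 0], [0, 0, 0], [0, 0, 0], [0, 0, 0]], 'fingers': [1, 1, 1, 1, 1, 1, 1, 1, 1, 1]}
end [0.4995 0.3004 0.06  ] 3.0375
```

Emit:
{"name": "play_rows", "arguments": {
  "translation": [
    [-0.001,0.02,0],
    [-0.001,0.021,0],
    [-0.001,0.02,0],
    [-0.024,0.019,-0.102],
    [-0.026,0.017,-0.102],
    [-0.028,0.014,-0.103],
    [-0.028,0.012,-0.102]
  ],
  "dr": [
    [0,0,0],
    [0,0,0],
    [0,0,0],
    [0,0,-0.0139],
    [0,0,-0.0139],
    [0,0,-0.0139],
    [0,0,-0.014]
  ],
  "fingers": [0,0,0,0,0,0,0]
}}

```text
time: 8.62
ee_pos: [0.5023, -0.0422, 0.1708]
tool_rot: [-3.141, -0.0, 0.204]
contact_force: [0.3, -0.5, 0.7]
finger_gap: 0.002
grip_force: 0.0
```

Emit:
{"name": "play_rows", "arguments": {
  "translation": [
    [0.015,-0.075,0],
    [0.026,-0.072,0],
    [0.037,-0.067,0],
    [0.047,-0.06,0],
    [0.056,-0.052,0],
    [0.063,-0.042,0],
    [0.069,-0.032,0],
    [0.074,-0.021,0],
    [0.076,-0.009,0],
    [0.076,0.003,0],
    [0.075,0.015,0],
    [0.072,0.027,0]
  ],
  "dr": [
    [0,0,-0.0251],
    [0,0,-0.0251],
    [0,0,-0.0251],
    [0,0,-0.0251],
    [0,0,-0.0251],
    [0,0,-0.0251],
    [0,0,-0.0251],
    [0,0,-0.0251],
    [0,0,-0.0251],
    [0,0,-0.0251],
    [0,0,-0.0251],
    [0,0,-0.0251]
  ],
  "fingers": [1,1,1,1,1,1,1,1,1,1,1,1]
}}

```text
time: 10.12
ee_pos: [0.5004, 0.1876, 0.1699]
tool_rot: [3.142, -0.0, 2.099]
contact_force: [-0.5, -0.5, 0.4]
finger_gap: 0.997
grip_force: 0.0
```

Emit:
{"name": "play_rows", "arguments": {
  "translation": [
    [0.066,0.038,0],
    [0.06,0.047,0],
    [0.051,0.056,0],
    [0.042,0.064,0],
    [0.032,0.07,0],
    [0.02,0.073,0],
    [0,0,0]
  ],
  "dr": [
    [0,0,-0.0251],
    [0,0,-0.0251],
    [0,0,-0.0251],
    [0,0,-0.025],
    [0,0,-0.0251],
    [0,0,-0.025],
    [0,0,0]
  ],
  "fingers": [1,1,1,1,1,1,1]
}}

```text
time: 11.0
ee_pos: [0.4993, 0.3021, 0.1696]
tool_rot: [3.142, -0.001, 3.039]
contact_force: [0.6, -0.5, 0.3]
finger_gap: 0.998
grip_force: 0.0
```

```bash
python3 - <<'E'
from h import *
CC={"top":(.5868,.001),"side":(.5865,.004)}
for n in CC:
    im,_=grab_frame(n); print(n,ang(n,im,np.array(CC[n]))); 
    if n=="top": save("p2.png",cv2.resize(im[130:330,150:400],None,fx=3,fy=3,interpolation=cv2.INTER_CUBIC))
g=(.4994,.3004); yw=3.0376
plan([(*g,.06,yw,4,1),(*g,.023,yw,3,1)])
plan([(*g,.021,yw,6,0),(*g,.10,yw,5,0)],start=(*g,.023,yw))
E
```

```text
top {'stripe': (0.922, 0.0513, 57), 'red': (0.324, 0.0724, 21), 'yellow': (0.929, 0.0738, 22)}
side {'stripe': (0.861, 0.052, 26), 'yellow': (-0.435, 0.0586, 25)}
{'translation': [[0, 0, 0.11], [0, -0.001, 0.11], [0, 0, 0.11], [0, -0.001, 0.109], [0, 0, 0.049], [0, 0, 0.05], [0, 0, 0.049]], 'dr': [[0, 0, -0.0001], [0, 0, -0.0001], [0, 0, -0.0001], [-0.0001, 0, 0], [0, 0, 0], [0, 0, 0], [0, 0, 0]], 'fingers': [1, 1, 1, 1, 1, 1, 1]}
end [0.4994 0.3004 0.0231] 3.0375
{'translation': [[0, 0, 0.001], [0, 0, 0.001], [0, 0, 0.001], [0, 0, 0.002], [0, 0, 0.001], [0, 0, 0.002], [0, 0, -0.063], [0, 0, -0.063], [0, 0, -0.063], [0, 0, -0.064], [0, 0, -0.063]], 'dr': [[0, 0, 0], [0, 0, 0], [0, 0, 0], [0, 0, 0], [0, 0, 0], [0, 0, 0], [0, 0, 0], [0, 0, 0], [0, 0, 0], [0, 0, 0], [0, 0, 0]], 'fingers': [0, 0, 0, 0, 0, 0, 0, 0, 0, 0, 0]}
end [0.4994 0.3004 0.1   ] 3.0376
```

View pics/p2.png

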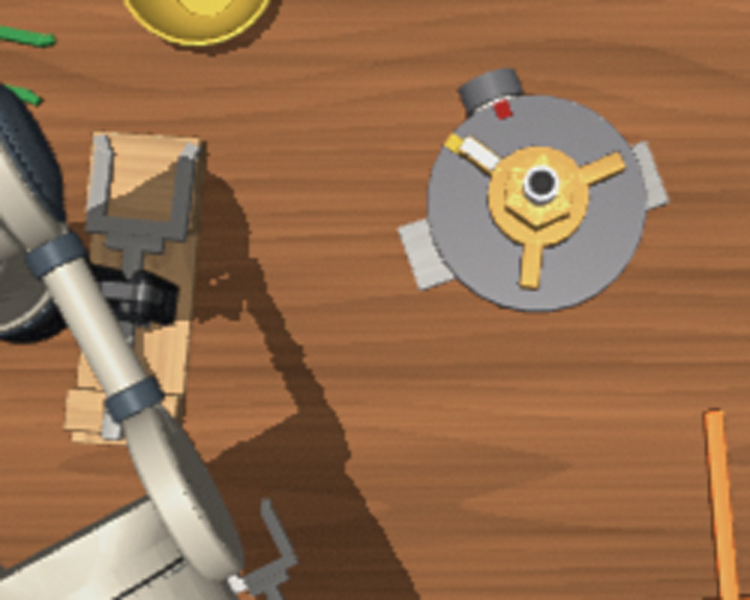

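The striped lug (crop (480,152)) now lines up with the yellow mark (455,143), and the fingers are over the wrench handle. I'll grasp it.

Emit:
{"name": "play_rows", "arguments": {
  "translation": [
    [0,0,0.11],
    [0,-0.001,0.11],
    [0,0,0.11],
    [0,-0.001,0.109],
    [0,0,0.049],
    [0,0,0.05],
    [0,0,0.055]
  ],
  "dr": [
    [0,0,0],
    [0,0,0],
    [0,0,0],
    [0,0,0],
    [0,0,0],
    [0,0,0],
    [0,0,0]
  ],
  "fingers": [1,1,1,1,1,1,1]
}}

```text
time: 11.98
ee_pos: [0.5002, 0.301, 0.0222]
tool_rot: [3.141, 0.002, 3.038]
contact_force: [-0.4, -0.4, 0.4]
finger_gap: 0.999
grip_force: 0.0
```

Emit:
{"name": "play_rows", "arguments": {
  "translation": [
    [0,0,0],
    [0,0,0],
    [0,0,0],
    [0,0,0],
    [0,0,0],
    [0,0,0],
    [0,0,0]
  ],
  "dr": [
    [0,0,0],
    [0,0,0],
    [0,0,0],
    [0,0,0],
    [0,0,0],
    [0,0,0],
    [0,0,0]
  ],
  "fingers": [0.5,0.1,0,0,0,0,0]
}}

```text
time: 12.85
ee_pos: [0.4999, 0.3011, 0.0226]
tool_rot: [3.141, 0.001, 3.039]
contact_force: [0.2, 0.6, 4.9]
finger_gap: 0.147
grip_force: 59.3
```

```bash
cat >> h.py <<'E'
C=np.array([.5867,.0023]); L=.1096
def wr(th,back=0.,lat=0.):
    """TCP xy for wrench yaw th, origin 'back' behind the nut axis"""
    a=np.array([np.cos(th),np.sin(th)]); q=C-(L+back)*a+lat*np.array([-a[1],a[0]]); return (q[0],q[1])
E
python3 - <<'E'
from h import *
th=-.137; y=th+np.pi
plan([(.4999,.3011,.13,3.039,4),(*wr(th,.08),.13,y,9)],start=(.4999,.3011,.0226,3.039))
plan([(*wr(th,.08),.0757,y,3)],start=(*wr(th,.08),.13,y))
E
```

```text
{'translation': [[0, 0, -0.107], [0, 0, -0.108], [0, 0, -0.107], [0, 0, -0.108], [0.032, -0.125, 0], [0.032, -0.125, 0], [0.031, -0.126, 0], [0.031, -0.126, 0], [0.03, -0.126, 0], [0.03, -0.126, 0], [0.03, -0.126, 0], [0.029, -0.126, 0]], 'dr': [[0, 0, 0], [0, 0, 0], [0, 0, 0], [0, 0, 0], [0, 0, 0.0006], [0, 0, 0.0006], [0, 0, 0.0006], [0, 0, 0.0006], [0, 0, 0.0006], [0, 0, 0.0006], [0, 0, 0.0006], [0, 0, 0.0006]], 'fingers': [0, 0, 0, 0, 0, 0, 0, 0, 0, 0, 0, 0]}
{'translation': [[0.028, -0.125, 0]], 'dr': [[0, 0, 0.0007]], 'fingers': [0]}
end [0.3989 0.0283 0.1301] 3.0044
{'translation': [[0, 0, 0.072], [0, 0, 0.073], [0, 0, 0.072]], 'dr': [[0, 0, 0], [0, 0, 0], [0, 0, 0]], 'fingers': [0, 0, 0]}
end [0.3989 0.0282 0.0758] 3.0046
```

Emit:
{"name": "play_rows", "arguments": {
  "translation": [
    [0,0,-0.107],
    [0,0,-0.108],
    [0,0,-0.107],
    [0,0,-0.108],
    [0.032,-0.125,0],
    [0.032,-0.125,0],
    [0.031,-0.126,0],
    [0.031,-0.126,0],
    [0.03,-0.126,0],
    [0.03,-0.126,0],
    [0.03,-0.126,0],
    [0.029,-0.126,0]
  ],
  "dr": [
    [0,0,0],
    [0,0,0],
    [0,0,0],
    [0,0,0],
    [0,0,0.0006],
    [0,0,0.0006],
    [0,0,0.0006],
    [0,0,0.0006],
    [0,0,0.0006],
    [0,0,0.0006],
    [0,0,0.0006],
    [0,0,0.0006]
  ],
  "fingers": [0,0,0,0,0,0,0,0,0,0,0,0]
}}

```text
time: 14.35
ee_pos: [0.4084, 0.0572, 0.1279]
tool_rot: [-3.141, -0.002, 3.009]
contact_force: [0.8, -0.3, -2.9]
finger_gap: 0.147
grip_force: 58.9
```

Emit:
{"name": "play_rows", "arguments": {
  "translation": [
    [0.028,-0.125,0],
    [0,0,0.072],
    [0,0,0.073],
    [0,0,0.072],
    [0,0,0],
    [0,0,0]
  ],
  "dr": [
    [0,0,0.0007],
    [0,0,0],
    [0,0,0],
    [0,0,0],
    [0,0,0],
    [0,0,0]
  ],
  "fingers": [0,0,0,0,0,0]
}}

```text
time: 15.1
ee_pos: [0.3986, 0.0285, 0.0751]
tool_rot: [3.142, -0.0, 3.005]
contact_force: [-0.7, 0.3, -3.2]
finger_gap: 0.149
grip_force: 59.0
```

```bash
python3 - <<'E'
from h import *
print(state()["grip_force"],state()["ee_pos"],state()["contact_force"])
CC={"top":(.5868,.001),"side":(.5865,.004)}
for n in CC:
    im,d=grab_frame(n); u=w2px(n,[.53,.01,.09])[0].astype(int)
    save("p3_%s.png"%n,cv2.resize(im[max(0,u[1]-65):u[1]+65,u[0]-80:u[0]+80],None,fx=4.5,fy=4.5,interpolation=cv2.INTER_CUBIC))
    vv,uu=np.mgrid[:480,:640]; p=px2w(n,np.c_[uu.ravel(),vv.ravel()],depth=d.ravel()); hsv=cv2.cvtColor(im,cv2.COLOR_RGB2HSV).reshape(-1,3).astype(int)
    th=-.137; a=np.array([np.cos(th),np.sin(th)]); b=np.array([-a[1],a[0]]); o=np.array(wr(th,.08))+L*a
    X=(p[:,:2]-o)@a; Y=(p[:,:2]-o)@b; m=(X>-.06)&(X<.05)&(abs(Y)<.05)&(p[:,2]>.085)&(p[:,2]<.12)&(hsv[:,1]<70)
    print(n,m.sum(),"X",np.percentile(X[m],[1,50,99]),"Y",np.percentile(Y[m],[1,99]),"z",np.percentile(p[m,2],[5,50,95]))
    k=m&(X>-.022); print(" jaw arms inner/outer Y",[np.percentile(Y[k&(Y>0)],[2,98]),np.percentile(Y[k&(Y<0)],[2,98])], "zslope",np.polyfit(X[m],p[m,2],1))
    # hex/pipe
    r=np.hypot(*(p[:,:2]-C).T); k=(r<.02)&(p[:,2]>.12); print(" pipe",p[k].mean(0))
E
```

```text
58.96484434604645 [0.39861176 0.02847763 0.0751329 ] [-0.69455473  0.34711002 -3.19707636]
top 438 X [-0.03901321 -0.01237009  0.02819352] Y [-0.03610228  0.03602327] z [0.09331215 0.09707333 0.10045833]
 jaw arms inner/outer Y [array([0.02460456, 0.03619082]), array([-0.03628882, -0.02423771])] zslope [-0.00344095  0.0970337 ]
 pipe [0.58648445 0.00100246 0.12738685]
side 351 X [-0.05259133 -0.01826555  0.02748247] Y [-0.03383378  0.03836666] z [0.08701948 0.09655496 0.09910966]
 jaw arms inner/outer Y [array([0.02539176, 0.03829986]), array([-0.03521723, -0.02241025])] zslope [0.00764796 0.09489643]
 pipe [0.58478062 0.00491004 0.12579865]
```

View pics/p3_side.png

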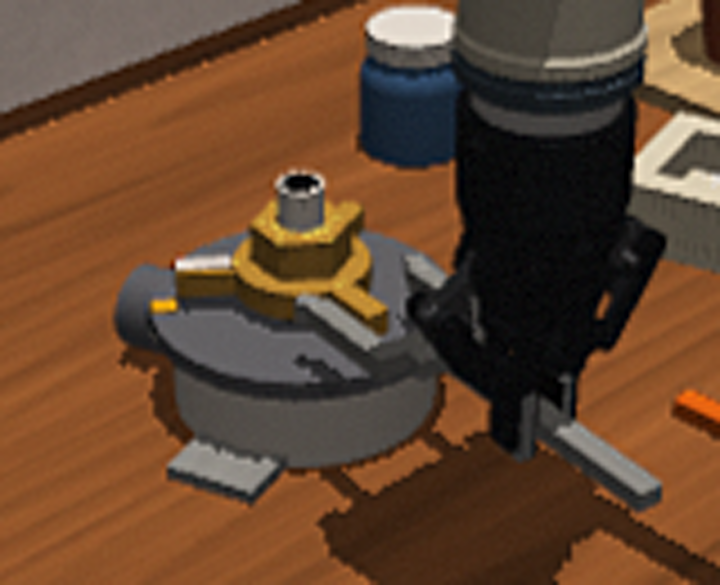

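Wrench in hand: jaw at crop (300–430, 260–350), level with and pointing at the hexagon, just above the collar. Sliding it on.

Emit:
{"name": "play_rows", "arguments": {
  "translation": [
    [-0.045,-0.003,0],
    [-0.045,0,0],
    [-0.045,0,0],
    [-0.04,0,0],
    [-0.025,0,0]
  ],
  "dr": [
    [0,0,0],
    [0,0,0],
    [0,0,0],
    [0,0,0],
    [0,0,0]
  ],
  "fingers": [0,0,0,0,0]
}}

```text
time: 15.82
ee_pos: [0.4485, 0.0204, 0.0748]
tool_rot: [-3.142, -0.001, 3.004]
contact_force: [-0.6, -0.0, -2.3]
finger_gap: 0.147
grip_force: 59.0
```

Emit:
{"name": "play_rows", "arguments": {
  "translation": [
    [-0.02,0,0],
    [-0.02,0,0]
  ],
  "dr": [
    [0,0,0],
    [0,0,0]
  ],
  "fingers": [0,0]
}}

```text
time: 16.08
ee_pos: [0.458, 0.0191, 0.075]
tool_rot: [3.142, -0.0, 3.004]
contact_force: [0.2, 0.1, -1.6]
finger_gap: 0.148
grip_force: 59.0
```

Emit:
{"name": "play_rows", "arguments": {
  "translation": [
    [-0.02,0,0],
    [-0.02,0,0]
  ],
  "dr": [
    [0,0,0],
    [0,0,0]
  ],
  "fingers": [0,0]
}}

```text
time: 16.32
ee_pos: [0.468, 0.0178, 0.0751]
tool_rot: [3.142, 0.0, 3.004]
contact_force: [-0.2, -0.3, -3.3]
finger_gap: 0.151
grip_force: 59.0
```

Emit:
{"name": "play_rows", "arguments": {
  "translation": [
    [-0.02,0,0],
    [-0.016,0,0]
  ],
  "dr": [
    [0,0,0],
    [0,0,0]
  ],
  "fingers": [0,0]
}}

```text
time: 16.58
ee_pos: [0.4769, 0.0165, 0.075]
tool_rot: [3.142, 0.0, 3.004]
contact_force: [0.6, -0.4, -2.0]
finger_gap: 0.147
grip_force: 59.0
```

```bash
python3 - <<'E'
from h import *
s=state(); print(s["ee_pos"],s["contact_force"],s["wrist_torque"],wr(-.137))
CC={"top":(.5868,.001),"side":(.5865,.004)}
o=[]
for n in CC:
    im,d=grab_frame(n); print(ang(n,im,np.array(CC[n]))); u=w2px(n,[.575,.01,.09])[0].astype(int)
    o.append(cv2.resize(im[u[1]-55:u[1]+55,u[0]-48:u[0]+48],None,fx=4,fy=4,interpolation=cv2.INTER_CUBIC))
save("p4.png",np.hstack(o))
E
```

```text
[0.47692806 0.01646702 0.07504029] [ 0.56783119 -0.35632059 -1.97962803] [0.00849796 0.108294   0.01480586] (np.float64(0.47812693348198565), np.float64(0.01726827401121539))
{'stripe': (3.09, 0.0357, 985), 'red': (0.324, 0.0724, 21), 'yellow': (0.929, 0.0738, 22)}
{'stripe': (0.854, 0.0487, 22), 'yellow': (0.071, 0.0556, 13)}
```

View pics/p4.png

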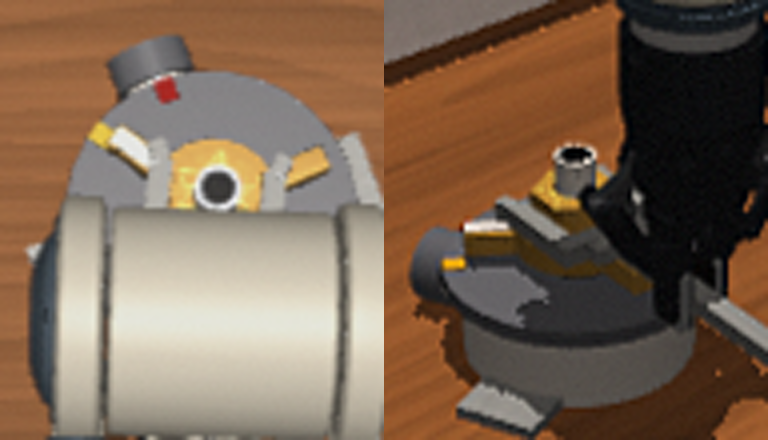

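```bash
python3 - <<'E'
from h import *
import h
h.C=np.array([.5862,.0016])
s=(*wr(-.137),.0755,np.pi-.137); print(s)
w=[]
for k in range(1,13):
    t=-.137-.04*k; w.append((*wr(t),.0755,t+np.pi,1))
plan(w,start=s)
E
```

```text
(np.float64(0.4776269334819857), np.float64(0.01656827401121539), 0.0755, 3.004592653589793)
{'translation': [[0, 0.018, 0], [-0.001, 0.017, 0], [0, 0.018, 0], [0, 0.017, 0], [-0.001, 0.018, 0], [0, 0.017, 0], [0, 0.018, 0], [-0.001, 0.017, 0], [0, 0.018, 0], [-0.001, 0.017, 0], [0, 0.018, 0], [0, 0.017, 0]], 'dr': [[0, 0, 0.0064], [0, 0, 0.0063], [0, 0, 0.0064], [0, 0, 0.0064], [0, 0, 0.0063], [0, 0, 0.0064], [0, 0, 0.0064], [0, 0, 0.0063], [0, 0, 0.0064], [0, 0, 0.0064], [0, 0, 0.0063], [0, 0, 0.0064]], 'fingers': [0, 0, 0, 0, 0, 0, 0, 0, 0, 0, 0, 0]}
end [0.4967 0.065  0.0755] 2.5246
```

Emit:
{"name": "play_rows", "arguments": {
  "translation": [
    [0,0.018,0],
    [-0.001,0.017,0],
    [0,0.018,0],
    [0,0.017,0],
    [-0.001,0.018,0]
  ],
  "dr": [
    [0,0,0.0064],
    [0,0,0.0063],
    [0,0,0.0064],
    [0,0,0.0064],
    [0,0,0.0063]
  ],
  "fingers": [0,0,0,0,0]
}}

```text
time: 17.3
ee_pos: [0.4819, 0.037, 0.0751]
tool_rot: [-3.14, 0.001, 2.803]
contact_force: [1.3, -4.6, -3.0]
finger_gap: 0.155
grip_force: 59.1
```

Emit:
{"name": "play_rows", "arguments": {
  "translation": [
    [0,0.017,0],
    [0,0.018,0],
    [-0.001,0.017,0],
    [0,0.018,0],
    [-0.001,0.017,0]
  ],
  "dr": [
    [0,0,0.0064],
    [0,0,0.0064],
    [0,0,0.0063],
    [0,0,0.0064],
    [0,0,0.0064]
  ],
  "fingers": [0,0,0,0,0]
}}

```text
time: 17.92
ee_pos: [0.491, 0.0569, 0.075]
tool_rot: [-3.14, 0.0, 2.603]
contact_force: [-0.7, -2.4, -2.1]
finger_gap: 0.147
grip_force: 59.2
```

```bash
cat > chk.py <<'E'
from h import *
s=state(); print(s["ee_pos"],s["tool_rot"][2],s["contact_force"],s["wrist_torque"],s["grip_force"])
im,d=grab_frame("top"); hsv=cv2.cvtColor(im,cv2.COLOR_RGB2HSV).astype(int); vv,uu=np.mgrid[:480,:640]; uv=np.c_[uu.ravel(),vv.ravel()]
for n,c in (("top",(.5868,.001)),("side",(.5865,.004))):
    if n=="side": im,d=grab_frame("side"); hsv=cv2.cvtColor(im,cv2.COLOR_RGB2HSV).astype(int)
    h,sa,v=[hsv[...,k].ravel() for k in range(3)]
    for vmin in (170,200):
        p=px2w(n,uv,z=.084)[:,:2]-c; r=np.hypot(*p.T); a=np.arctan2(p[:,1],p[:,0]); k=(sa<45)&(v>vmin)&(r>.045)&(r<.069)&(a>-.1)&(a<1.3)
        if k.sum(): g=p[k].mean(0); print(n,vmin,"stripe",np.arctan2(g[1],g[0]).round(3),np.hypot(*g).round(4),k.sum())
    print(ang(n,im,np.array(c)))
E
python3 chk.py
```

```text
[0.49097615 0.05692165 0.07495079] 2.6031510764873804 [-0.67033597 -2.41512245 -2.07840106] [-0.37795521  0.08348691  0.51333983] 59.20320153236389
top 170 stripe 0.636 0.0543 44
top 200 stripe 0.659 0.0543 37
{'stripe': (2.491, 0.0374, 884), 'red': (0.324, 0.0724, 21), 'yellow': (0.929, 0.0738, 22)}
side 170 stripe 0.629 0.0554 13
side 200 stripe 0.613 0.0572 9
{'stripe': (0.629, 0.0554, 13), 'red': (0.341, 0.0782, 2), 'yellow': (0.893, 0.0736, 6)}
```

Emit:
{"name": "play_rows", "arguments": {
  "translation": [
    [0,0.018,0],
    [0,0.017,0],
    [-0.001,0.018,0],
    [0,0.017,0],
    [-0.001,0.018,0]
  ],
  "dr": [
    [0,0,0.0063],
    [0,0,0.0064],
    [0,0,0.0064],
    [0,0,0.0063],
    [0,0,0.0064]
  ],
  "fingers": [0,0,0,0,0]
}}

```text
time: 18.65
ee_pos: [0.5039, 0.0748, 0.0749]
tool_rot: [-3.14, -0.0, 2.404]
contact_force: [-0.7, -1.9, -3.1]
finger_gap: 0.153
grip_force: 59.2
```

```bash
python3 chk.py
```

```text
[0.50389499 0.07475673 0.07488143] 2.4042846394530795 [-0.72834376 -1.94412401 -3.08065153] [-0.27397243  0.21752387  0.6189379 ] 59.24498677253723
top 170 stripe 0.974 0.0531 95
top 200 stripe 0.47 0.0576 25
{'stripe': (2.028, 0.0411, 781), 'red': (0.315, 0.0733, 16), 'yellow': (0.902, 0.0747, 13)}
side 170 stripe 0.418 0.0476 5
side 200 stripe 0.418 0.0476 5
{'stripe': (0.414, 0.0458, 8), 'yellow': (0.893, 0.0736, 6)}
```

Emit:
{"name": "play_rows", "arguments": {
  "translation": [
    [0,0.018,0],
    [0,0.017,0],
    [0,0,0]
  ],
  "dr": [
    [0,0,0.0064],
    [0,0,0.0064],
    [0,0,0]
  ],
  "fingers": [0,0,0]
}}

```text
time: 19.12
ee_pos: [0.5102, 0.0813, 0.075]
tool_rot: [-3.141, 0.0, 2.325]
contact_force: [-0.4, -2.2, -3.6]
finger_gap: 0.146
grip_force: 59.2
```

```bash
python3 chk.py; python3 - <<'E'
from h import *
im,d=grab_frame("top"); save("p5.png",cv2.resize(im[145:235,285:385],None,fx=6,fy=6,interpolation=cv2.INTER_CUBIC))
E
```

```text
[0.5101507  0.08127898 0.07498722] 2.3254857955195445 [-0.35080782 -2.19880895 -3.56644135] [-0.23436914  0.05442885  0.43976629] 59.164894223213196
top 170 stripe 0.985 0.0537 148
top 200 stripe 1.088 0.0522 41
{'stripe': (1.754, 0.0417, 726), 'red': (0.326, 0.0749, 11)}
side 170 stripe 0.35 0.059 7
side 200 stripe 0.36 0.0589 6
{'stripe': (0.35, 0.059, 7), 'yellow': (0.893, 0.0736, 6)}
```

View pics/p5.png

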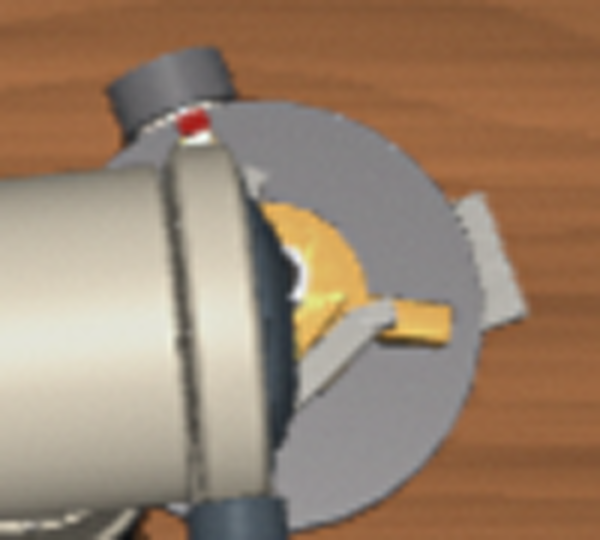

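The striped lug is nearly at the red mark (crop (193,130)) but the forearm hides most of it. The unstriped lug at (420,322) is visible, so I'll take the angle from that.

```bash
cat > lug.py <<'E'
from h import *
def lug(im,lo,hi,c=(.5868,.001)):
    hsv=cv2.cvtColor(im,cv2.COLOR_RGB2HSV).astype(int).reshape(-1,3); vv,uu=np.mgrid[:480,:640]; uv=np.c_[uu.ravel(),vv.ravel()]
    p=px2w("top",uv,z=.084)[:,:2]-c; r=np.hypot(*p.T); a=np.arctan2(p[:,1],p[:,0])
    k=(hsv[:,0]>12)&(hsv[:,0]<30)&(hsv[:,1]>110)&(hsv[:,2]>150)&(r>.052)&(r<.066)&(a>lo)&(a<hi); g=p[k].mean(0); return np.arctan2(g[1],g[0]).round(3),k.sum(),np.hypot(*g).round(4)
E
python3 - <<'E'
from lug import *
i0=np.load("top_im.npy"); print("init lugs",lug(i0,-.3,.4),lug(i0,-2.5,-1.7)," (stripe 2.095)")
im,_=grab_frame("top"); print(lug(im,-2.2,-1.3))
E
```

```text
init lugs (np.float64(-0.007), np.int64(36), np.float64(0.0592)) (np.float64(-2.098), np.int64(40), np.float64(0.0587))  (stripe 2.095)
(np.float64(-1.71), np.int64(38), np.float64(0.059))
```

Emit:
{"name": "play_rows", "arguments": {
  "translation": [
    [0,0.0135,0],
    [-0.001,0.0135,0],
    [0,0,0],
    [0,0,0]
  ],
  "dr": [
    [0,0,0.005],
    [0,0,0.005],
    [0,0,0],
    [0,0,0]
  ],
  "fingers": [0,0,0,0]
}}

```text
time: 19.82
ee_pos: [0.5154, 0.086, 0.075]
tool_rot: [3.141, -0.0, 2.261]
contact_force: [-0.0, -0.7, -2.6]
finger_gap: 0.152
grip_force: 59.2
```

```bash
python3 - <<'E'
from lug import *
for _ in range(2):
    im,_=grab_frame("top"); print(lug(im,-2.2,-1.3))
print(ang("top",im,np.array((.5868,.001)))); s=state(); print(s["ee_pos"],s["tool_rot"],s["wrist_torque"])
E
```

```text
(np.float64(-1.769), np.int64(39), np.float64(0.0589))
(np.float64(-1.769), np.int64(39), np.float64(0.0589))
{'stripe': (1.541, 0.0419, 682), 'red': (0.309, 0.0768, 3)}
[0.51543257 0.08598785 0.07504479] [ 3.14121463e+00 -1.81670801e-04  2.26112848e+00] [-0.10305986  0.07363462  0.50562833]
```

Nut lug reads −1.769, so the stripe is at 0.325 against the red mark at about 0.32. That is the target. Now I'll back off within the play and slide the wrench out.

Emit:
{"name": "play_rows", "arguments": {
  "translation": [
    [0,-0.018,0],
    [0,-0.017,0],
    [0,0,0]
  ],
  "dr": [
    [0,0,-0.0064],
    [0,0,-0.0064],
    [0,0,0]
  ],
  "fingers": [0,0,0]
}}

```text
time: 20.3
ee_pos: [0.5091, 0.0805, 0.0754]
tool_rot: [3.14, 0.0, 2.341]
contact_force: [1.8, 0.5, -1.8]
finger_gap: 0.149
grip_force: 59.1
```

Emit:
{"name": "play_rows", "arguments": {
  "translation": [
    [0.02,0,0],
    [0.025,0,0],
    [0.03,0,0],
    [0.035,0,0],
    [0.05,0,0]
  ],
  "dr": [
    [0,0,0],
    [0,0,0],
    [0,0,0],
    [0,0,0],
    [0,0,0]
  ],
  "fingers": [0,0,0,0,0]
}}

```text
time: 20.92
ee_pos: [0.4801, 0.1092, 0.0749]
tool_rot: [-3.141, -0.0, 2.341]
contact_force: [0.0, 0.4, -2.6]
finger_gap: 0.151
grip_force: 59.1
```

Emit:
{"name": "play_rows", "arguments": {
  "translation": [
    [0.06,0,0],
    [0.08,0,0],
    [0.08,0,0],
    [0,0,0]
  ],
  "dr": [
    [0,0,0],
    [0,0,0],
    [0,0,0],
    [0,0,0]
  ],
  "fingers": [0,0,0,0]
}}

```text
time: 21.42
ee_pos: [0.4415, 0.1496, 0.0751]
tool_rot: [3.141, -0.0, 2.344]
contact_force: [0.3, -1.2, -2.5]
finger_gap: 0.157
grip_force: 59.1
```

```bash
python3 - <<'E'
from lug import *
im,_=grab_frame("top"); print(lug(im,-2.2,-1.3),ang("top",im,np.array((.5868,.001)))); print(state()["ee_pos"],state()["tool_rot"])
im,_=grab_frame("side"); print(ang("side",im,np.array((.5865,.004))))
g=(.4999,.3011); y=3.039
plan([(.445,.16,.12,2.5,3),(*g,.12,y,8)])
plan([(*g,.04,y,4),(*g,.0240,y,3)],start=(*g,.12,y))
E
```

```text
(np.float64(-1.758), np.int64(37), np.float64(0.0589)) {'stripe': (0.322, 0.0511, 56), 'red': (0.33, 0.0746, 12), 'yellow': (0.929, 0.0738, 22)}
[0.44209806 0.14899826 0.07519778] [3.14117648e+00 5.51879122e-04 2.34301800e+00]
{}
{'translation': [[0.009, 0.013, -0.06], [0.008, 0.013, -0.06], [0.006, 0.014, -0.059], [0.02, 0.073, 0], [0.015, 0.074, 0], [0.01, 0.075, 0], [0.005, 0.076, 0], [0, 0.076, 0], [-0.005, 0.076, 0], [-0.009, 0.075, 0], [-0.015, 0.074, 0]], 'dr': [[0, 0, -0.0084], [0, 0.0001, -0.0084], [0, 0, -0.0083], [0, 0, -0.0107], [0, 0, -0.0107], [0, 0, -0.0107], [0, 0, -0.0107], [0, 0, -0.0107], [0, 0, -0.0108], [0, 0, -0.0107], [0, 0, -0.0108]], 'fingers': [0, 0, 0, 0, 0, 0, 0, 0, 0, 0, 0]}
end [0.5    0.3011 0.12  ] 3.0391
{'translation': [[0, 0, 0.08], [0, 0, 0.08], [0, 0, 0.08], [0, 0, 0.08], [0, 0, 0.021], [0, 0, 0.021], [0, 0, 0.022]], 'dr': [[0, 0, 0], [0, 0, 0], [0, 0, 0], [0, 0, 0], [0, 0, 0], [0, 0, 0], [0, 0, 0]], 'fingers': [0, 0, 0, 0, 0, 0, 0]}
end [0.4999 0.3011 0.024 ] 3.039
```

Emit:
{"name": "play_rows", "arguments": {
  "translation": [
    [0.009,0.013,-0.06],
    [0.008,0.013,-0.06],
    [0.006,0.014,-0.059],
    [0.02,0.073,0],
    [0.015,0.074,0],
    [0.01,0.075,0],
    [0.005,0.076,0],
    [0,0.076,0],
    [-0.005,0.076,0],
    [-0.009,0.075,0],
    [-0.015,0.074,0],
    [0,0,0]
  ],
  "dr": [
    [0,0,-0.0084],
    [0,0,-0.0084],
    [0,0,-0.0083],
    [0,0,-0.0107],
    [0,0,-0.0107],
    [0,0,-0.0107],
    [0,0,-0.0107],
    [0,0,-0.0107],
    [0,0,-0.0108],
    [0,0,-0.0107],
    [0,0,-0.0108],
    [0,0,0]
  ],
  "fingers": [0,0,0,0,0,0,0,0,0,0,0,0]
}}

```text
time: 23.02
ee_pos: [0.5002, 0.302, 0.1181]
tool_rot: [-3.141, -0.002, 3.04]
contact_force: [-0.1, -0.5, -2.8]
finger_gap: 0.152
grip_force: 59.1
```

```bash
cat > wch.py <<'E'
from h import *
def head(zt,g=(.4999,.3011),th=-.104):
    vv,uu=np.mgrid[:480,:640]
    for n in("top","side"):
        im,d=grab_frame(n); p=px2w(n,np.c_[uu.ravel(),vv.ravel()],depth=d.ravel()); hsv=cv2.cvtColor(im,cv2.COLOR_RGB2HSV).reshape(-1,3).astype(int)
        a=np.array([np.cos(th),np.sin(th)]); b=np.array([-a[1],a[0]]); o=np.array(g)+L*a
        X=(p[:,:2]-o)@a; Y=(p[:,:2]-o)@b; m=(X>-.035)&(X<.05)&(abs(Y)<.055)&(abs(p[:,2]-zt)<.01)&(hsv[:,1]<70)
        k=m&(X>-.022); print(n,m.sum(),"X",np.percentile(X[m],[1,99]).round(4),"Y",np.percentile(Y[k],[1,99]).round(4),"z",np.median(p[m,2]),"slopes",np.polyfit(X[k&(Y>0)],Y[k&(Y>0)],1)[0],np.polyfit(X[k&(Y<0)],Y[k&(Y<0)],1)[0])
E
python3 - <<'E'
from wch import *
print(state()["ee_pos"],state()["tool_rot"]); head(.143)
E
```

```text
[0.50018879 0.30195981 0.11811258] [-3.14071697e+00 -1.74387806e-03  3.03986123e+00]
top 337 X [-0.0345  0.0295] Y [-0.0362  0.0366] z 0.13940912162432806 slopes 0.19224656143150698 -0.026160490186683996Traceback (most recent call last):
  File "<stdin>", line 2, in <module>
  File "wch.py", line 8, in head
    k=m&(X>-.022); print(n,m.sum(),"X",np.percentile(X[m],[1,99]).round(4),"Y",np.percentile(Y[k],[1,99]).round(4),"z",np.median(p[m,2]),"slopes",np.polyfit(X[k&(Y>0)],Y[k&(Y>0)],1)[0],np.polyfit(X[k&(Y<0)],Y[k&(Y<0)],1)[0])
                                                                                                                                                                                         ~~~~~~~~~~^^^^^^^^^^^^^^^^^^^^^^^^^
    raise TypeError("expected non-empty vector for x")
TypeError: expected non-empty vector for x
```

Emit:
{"name": "play_rows", "arguments": {
  "translation": [
    [0,-0.003,0.08],
    [0,0,0.08],
    [0,0,0.08],
    [0,0,0.07],
    [0,0,0.03],
    [0,0,0.025],
    [0,0,0.01]
  ],
  "dr": [
    [0,0,0],
    [0,0,0],
    [0,0,0],
    [0,0,0],
    [0,0,0],
    [0,0,0],
    [0,0,0]
  ],
  "fingers": [0,0,0,0,0,0,0]
}}

```text
time: 24.0
ee_pos: [0.5004, 0.3001, 0.0262]
tool_rot: [3.141, 0.0, 3.038]
contact_force: [0.1, -0.2, -2.5]
finger_gap: 0.147
grip_force: 59.1
```

Emit:
{"name": "play_rows", "arguments": {
  "translation": [
    [0,0,0.002],
    [0,0,0.002]
  ],
  "dr": [
    [0,0,0],
    [0,0,0]
  ],
  "fingers": [0,0]
}}

```text
time: 24.25
ee_pos: [0.5005, 0.3002, 0.0256]
tool_rot: [3.141, 0.001, 3.038]
contact_force: [-0.4, 0.2, -1.4]
finger_gap: 0.148
grip_force: 59.1
```

Emit:
{"name": "play_rows", "arguments": {
  "translation": [
    [0,0.003,0.004],
    [0,0,0.004],
    [0,0,0.002]
  ],
  "dr": [
    [0,0,0],
    [0,0,0],
    [0,0,0]
  ],
  "fingers": [0,0,0]
}}

```text
time: 24.62
ee_pos: [0.5003, 0.3008, 0.0226]
tool_rot: [3.141, 0.0, 3.038]
contact_force: [-0.8, -0.2, 0.3]
finger_gap: 0.149
grip_force: 59.6
```

Resting on the blocks (force 0.3 N). Release and rise.

Emit:
{"name": "play_rows", "arguments": {
  "translation": [
    [0,0,0],
    [0,0,0],
    [0,0,0],
    [0,0,0],
    [0,0,0],
    [0,0,0],
    [0,0,-0.06],
    [0,0,-0.1],
    [0,0,-0.15],
    [0,0,-0.15],
    [0,0,-0.15]
  ],
  "dr": [
    [0,0,0],
    [0,0,0],
    [0,0,0],
    [0,0,0],
    [0,0,0],
    [0,0,0],
    [0,0,0],
    [0,0,0],
    [0,0,0],
    [0,0,0],
    [0,0,0]
  ],
  "fingers": [0.3,0.6,1,1,1,1,1,1,1,1,1]
}}

```text
time: 26.0
ee_pos: [0.5003, 0.3007, 0.1777]
tool_rot: [3.141, 0.001, 3.038]
contact_force: [-0.2, -0.3, -0.0]
finger_gap: 0.998
grip_force: 0.0
```

Emit:
{"name": "play_rows", "arguments": {
  "translation": [
    [0.15,0,-0.02],
    [0.15,0,-0.02],
    [0.1,0,0],
    [0,0,0]
  ],
  "dr": [
    [0,0,0],
    [0,0,0],
    [0,0,0],
    [0,0,0]
  ],
  "fingers": [1,1,1,1]
}}

```text
time: 26.5
ee_pos: [0.4, 0.3115, 0.1869]
tool_rot: [3.14, 0.002, 3.04]
contact_force: [0.1, 0.5, -1.0]
finger_gap: 1.001
grip_force: 0.0
```

```bash
python3 - <<'E'
from h import *
im,d=grab_frame("top"); print(ang("top",im,np.array((.5868,.001)))); save("p6.png",im)
i0=np.load("top_im.npy").astype(int); a=np.abs(im.astype(int)-i0).sum(2)
for n,(x0,x1,y0,y1) in dict(bowl=(185,248,90,150),jar=(415,460,100,150),mould=(430,500,185,255),wrench=(165,222,170,285)).items(): print(n,(a[y0:y1,x0:x1]>90).sum())
p=px2w("top",np.c_[np.mgrid[:480,:640][1].ravel(),np.mgrid[:480,:640][0].ravel()],depth=d.ravel()); hsv=cv2.cvtColor(im,cv2.COLOR_RGB2HSV).reshape(-1,3)
m=(np.hypot(p[:,0]-.53,p[:,1]-.26)<.16)&(p[:,2]>.041)&(p[:,2]<.052)&(hsv[:,1]<60)&(p[:,1]<.33); print(m.sum(),cv2.minAreaRect((p[m,:2]*1e3).astype(np.float32)),np.median(p[m,2]),state()["time"])
E
```

```text
{'stripe': (0.32, 0.0509, 57), 'red': (0.33, 0.0746, 12), 'yellow': (0.929, 0.0738, 22)}
bowl 0
jar 0
mould 0
wrench 2469
946 ((530.4227905273438, 297.7646789550781), (74.06599426269531, 220.9403839111328), 83.32154083251953) 0.04491658263652365 26.55
```

View pics/p6.png

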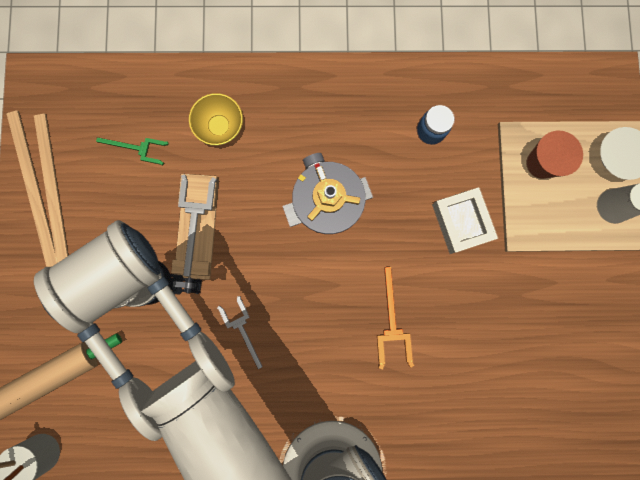

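The wrench is back on its rest at (196,215): centre (530,298) mm against (529,298) before, with the same angle. The striped lug points at the red mark (318,168), and the bowl, jar and mould have not moved. Handing in.

```bash
python3 -c "
from workcell import *
print(job_done())"
```

```text
the job is handed in; nothing more can be done
None
```

Job handed in at about 26.6 s: the nut was pushed hand-tight by its lug, then pulled to the red mark with the wrench (stripe about 0.32 rad, mark 0.32–0.33); the wrench is back on its rest, and the mould, bowl and jar did not move.

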